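Load the bench leak tester with comb-honey packs and set the test level

ROBOT

A 6-joint arm with a two-finger parallel gripper is mounted at the origin on the work surface. World frame = base frame: x ahead of the robot, y to its left, z up, the work surface at z = 0. Lengths are in mm, angles in rad, forces in N, time in s.
With the tool pointing down it reaches from about 300 to 750 mm from the base axis. Payload 8.5 kg.
Tool frame: the origin (TCP) lies midway between the tips of the shut fingers; the grasp point (between the pads) lies 19 mm behind it; z points along the fingers, y is the line along which they close (so a half turn about z gives the same grasp; the last joint's range is limited). The gripper opens to 88 mm and grips with 3 to 60 N. Pads are 18 mm wide; open, the fingers measure 123 mm over their backs; the gripper's body (75 mm by 187 mm) begins 45 mm behind the grasp point.
Start: joints at [-1.488, 0.381, 1.297, -0, 1.464, -0.215], TCP at [161.374, -525.774, 238.748] pointing down, gripper open.
Joint ranges: [-3.11, 3.11], [-0.89, 2.33], [0.22, 2.48], [-1.42, 4.56], [0.17, 2.85], [-2.88, 2.88]. Speed limits (rad/s): [2.39, 2.39, 3.14, 3.14, 3.14, 3.14].

INTERFACE

Orientations are given as a unit quaternion [x, y, z, w].
In Python, from station import ctrl gives the robot as it stands. Calls block until the motion is done:
- ctrl.move_pose(position, orientation): joint-space move of the TCP to a pose.
- ctrl.movel(position, max_speed=150, rotation=None, force_limit=None): straight line of the TCP; rotation=None keeps the orientation; max_speed is the mean speed in mm/s. With force_limit (N) it stops when the force on the tool has changed by that much, and returns True; else False.
- ctrl.set_joints(angles): joint-space move.
- ctrl.command_gripper(opening, newtons=None): opening from 0.0 (shut) to 1.0 (fully open); newtons is the grip in N (None keeps the last); returns when the fingers have stopped.
- ctrl.wait(seconds).
- ctrl.ik(position, orientation): joint angles nearest the present ones, or None.
- ctrl.sense(): the state.
- ctrl.get_image(name): name is "side" or "top" or "wrist"; returns a dict with "color" (480x640x3 uint8, red, green, blue), "fx", "fy", "cx", "cy" (pixels), "rvec" (rotation vector, rad) and "tvec" (3), from world to camera coordinates, as OpenCV has them. Camera axes: x right, y down, z forward; pixel columns grow to the right and rows downward; lengths in mm; the calibration is good to about 2 mm. The wrist camera is an equidistant fisheye: a pixel r from the principal point sees the ray r / f radians off the axis. A picture is of the moment at which its call begins. There is no depth.
A pose or a line that the arm cannot do raises ctrl.PlanningError and nothing moves.
- ctrl.job_done(): hands the job in; it is judged then, once.
Trained networks look in the newest picture that a camera, given by its name, has taken for a name from the list of things; names that differ only in an ending like _2 or _b are one class to them, and where a whole thing is asked for, a point or a joint stands for the part that bears it (a point fixed in the world has none). Each returns a list of dicts, best first, with "score" (0 to 1); they miss things now and then, are a little off and sometimes report something else, mostly with a low value. They report only what shows in the picture. A call takes as long as a camera call.
- ctrl.masks_of(camera, query): "mask" (480x640 bool, what is visible of it) and "centre" ([column, row] in pixels, amid what is visible of it).
The state is a dict: "t": time; "joint_positions": joint angles; "joint_velocities": joint speeds; "tau": joint torques, N m; "tcp_pos": TCP position; "tool_rot": TCP orientation; "force": force on the tool from outside, world axes, zero at the start; "wrist_torque": the same for the moment, N m; "opening": opening from 0.0 (shut) to 1.0 (fully open); "gripper_force": force on a finger pad.
Only numpy, scipy, OpenCV 4.12 (cv2) and the standard library are available. Lean on these libraries where they do the work, as an engineer would, in place of code of your own. Each camera call takes 0.05 s, during which the arm holds its last target. There are 200 camera calls.

TASK

Run the sealed comb-honey packs standing on the table through the leak tester: turn its selector to vent (the plain bar mark), swing the front latch off the lid, lift the lid a little until the safety catch stops it, push the catch aside and open the lid right up. Set every pack down flat and upright on the chamber floor, side by side and not stacked, then lower the lid gently until it is shut, swing the latch fully back over it and turn the selector to the three-dot mark. The selector must stay at vent whenever the latch is off, and the jars, tools and other things on the bench are to be left alone.

Things in the scene. Friction and masses are not known exactly. Their poses are not given: they have to be found in the camera images.
- tester: bench leak tester: aluminium housing 325 mm deep by 370 mm wide, deck 95 mm high, fixed to the table (place and yaw vary). Origin on the table under the middle of the chamber's width; x points away from the robot (to the hinge), y to the left, z up; offsets below are in this frame. The selector is on its right side (y -125 to -245 mm), the chamber pit on its left.
- chamber_floor (a point): middle of the chamber floor (tester frame x 2.5, y 0, z 45 mm). The open pit spans x -85 to +90 mm and y -110 to +110 mm; its rim is 95 mm above the table, so it is 50 mm deep. Four packs fit in two rows of two, long sides along the tester's y.
- lid (a joint): angle (rad) of the clear 12 mm lid plate, 250 mm wide and 230 mm deep, hinged along its far edge: 0 shut, 1.6 its stop; right up is above 1.25 (1.45 or more leaves a gripper room over the back row). A stiff friction hinge holds it at any angle; moving it takes 3 to 8 N at the handle. With the safety catch home it can rise only to about 0.08 (handle 20 mm up).
- lid_hinge (a point): middle of the lid's hinge axis, which is parallel to the tester's y (tester frame x 130, z 100 mm).
- lid_handle (a point): middle of the lid's handle, a round steel bar 12 mm thick and 84 mm long parallel to the tester's y, 27 mm clear above the plate. With the lid shut it lies 232 mm in front of the hinge axis and 45 mm above it (145 mm above the table). Pinch it from above, fingers in front and behind; it turns in the fingers as the lid swings.
- latch (a joint): angle (rad) of the swing latch on the front deck, right of the handle: 0 its nose lies over the lid's front edge and locks it, 1.57 fully off; below about 1.25 it still holds the lid. It opens clockwise seen from above: its post goes from in front of the pivot (-x) to the left of it (+y). Friction keeps it in place; about 2 N at the post moves it.
- latch_pivot (a point): pivot of the latch on the deck (tester frame x -125, y -85, z 95 mm).
- latch_post (a point): middle of the latch's upright black handle post, 16 mm across and 34 mm tall, 33 mm from the pivot and 141 mm above the table; the flat steel arm below it ends 123 mm above the table.
- catch (a joint): travel (m) of the safety catch, a steel hook sliding along the tester's y under the lid's front edge, left of the handle: 0 home (holds the lid), 0.014 fully aside (to +y); lid free past 0.011. It stays where left (about 1 N moves it); while the lid is shut a ramp resists it: lift first. Shutting the lid pushes it home by itself: about 5 to 10 N in all at the handle.
- catch_tab (a point): middle of the catch's upright black thumb tab, 18 mm (x) by 10 mm (y) by 40 mm tall (when home: tester frame x -126, y 97, z 123 mm); it stands on the slide, whose top is 99 mm above the table, and moves with it.
- selector (a joint): angle (rad) of the selector's pointer, growing clockwise seen from above; five marks 0.524 apart: 0 vent (white bar), 0.524 one dot, 1.047 two dots, 1.571 three dots, 2.094 four dots; stops at both ends. A sprung detent (up to about 0.12 N m) pulls it to the nearest mark when let go. At the start it is at one of the dot marks.
- selector_grip (a point): on the axis of the selector (tester frame x -45, y -186 mm), at the height to grip it, 127 mm above the table: a black bar 50 mm long, 14 mm thick and 36 mm tall (top at 140 mm; the 52 mm disc below it ends at 105 mm). This point's x axis points along the bar to its white pointer end; at vent that is 60 degrees left of the tester's x axis.
- pack1_center (a point): centre (half-way up, 19 mm above its underside) of a sealed clear pack of cut honeycomb, 88 mm (its x) by 52 mm (its y) by 38 mm tall, 0.2 kg, z up. Two to four such packs are there, on the table left of the tester; the others are absent.
- pack2_center (a point): centre (half-way up, 19 mm above its underside) of a sealed clear pack of cut honeycomb, 88 mm (its x) by 52 mm (its y) by 38 mm tall, 0.2 kg, z up. Two to four such packs are there, on the table left of the tester; the others are absent.
- pack3_center (a point): centre (half-way up, 19 mm above its underside) of a sealed clear pack of cut honeycomb, 88 mm (its x) by 52 mm (its y) by 38 mm tall, 0.2 kg, z up. Two to four such packs are there, on the table left of the tester; the others are absent.
- pack4_center (a point): centre (half-way up, 19 mm above its underside) of a sealed clear pack of cut honeycomb, 88 mm (its x) by 52 mm (its y) by 38 mm tall, 0.2 kg, z up. Two to four such packs are there, on the table left of the tester; the others are absent.
- jar_small: bystander: small honey jar, 44 mm across, 62 mm tall, standing among the packs; origin at the centre of its underside
- jar_large: bystander: large honey jar, 72 mm across, 105 mm tall, right of the tester; origin at the centre of its underside
- empty_tray: bystander: empty open tray without honey or lid, 90 by 56 by 38 mm, not to be tested; origin at the centre of its underside
- scraper: bystander: steel spatula 210 mm long lying in front of the tester, to the right; origin under its middle
- label_roll: bystander: roll of paper labels, 84 mm across, 55 mm tall; origin at the centre of its underside
- cleaner: bystander: white bottle, 64 mm across, 190 mm tall, right of the tester; origin at the centre of its underside

How it is judged (in metres and radians):
On the way, in this order (a step that is already met when the one before it is completed fails the run):
1. selector at vent, the latch still on (value of joint selector below 0.13 rad and value of joint latch below 0.3 rad), for 0.2 s.
2. front latch swung off the lid (value of joint selector below 0.13 rad and value of joint latch above 1.3 rad), for 0.2 s.
3. lid lifted a little, on to the safety catch (value of joint lid between 0.045 and 0.12 rad and value of joint catch below 0.005 m), for 0.2 s.
4. safety catch pushed aside (value of joint catch above 0.0105 m), for 0.1 s.
5. lid opened right up (value of joint lid above 1.2 rad), for 0.2 s.
6. every pack flat on the chamber floor (x of pack1_center in the frame of tester between -0.075 and 0.08 m and y of pack1_center in the frame of tester between -0.1 and 0.1 m and z of pack1_center in the frame of tester between 0.056 and 0.072 m and angle between each of pack1_center, pack2_center, pack3_center, pack4_center's own z axis and vertical below 0.12 rad and x of pack2_center in the frame of tester between -0.075 and 0.08 m and y of pack2_center in the frame of tester between -0.1 and 0.1 m and z of pack2_center in the frame of tester between 0.056 and 0.072 m and x of pack3_center in the frame of tester between -0.075 and 0.08 m and y of pack3_center in the frame of tester between -0.1 and 0.1 m and z of pack3_center in the frame of tester between 0.056 and 0.072 m and x of pack4_center in the frame of tester between -0.075 and 0.08 m and y of pack4_center in the frame of tester between -0.1 and 0.1 m and z of pack4_center in the frame of tester between 0.056 and 0.072 m and value of joint lid above 1 rad), for 0.3 s.
7. lid shut, with the catch home (value of joint lid below 0.015 rad and value of joint catch below 0.005 m), for 0.2 s.
8. latch back over the lid, the selector still at vent (value of joint selector below 0.13 rad and value of joint lid below 0.015 rad and value of joint latch below 0.15 rad), for 0.2 s.
At the end, for the whole second after the job is handed in: every pack present stands flat on the chamber floor (centre 8 mm either way of its resting height, tilt under 0.12 rad), the lid is shut (within 0.015 rad) with the catch home (within 5 mm), the latch is over it (within 0.15 rad) and the selector rests at the three-dot mark (1.571, within 0.13 rad) (all of step 7 and x of pack1_center in the frame of tester between -0.075 and 0.08 m and y of pack1_center in the frame of tester between -0.1 and 0.1 m and z of pack1_center in the frame of tester between 0.056 and 0.072 m and angle between each of pack1_center, pack2_center, pack3_center, pack4_center's own z axis and vertical below 0.12 rad and x of pack2_center in the frame of tester between -0.075 and 0.08 m and y of pack2_center in the frame of tester between -0.1 and 0.1 m and z of pack2_center in the frame of tester between 0.056 and 0.072 m and x of pack3_center in the frame of tester between -0.075 and 0.08 m and y of pack3_center in the frame of tester between -0.1 and 0.1 m and z of pack3_center in the frame of tester between 0.056 and 0.072 m and x of pack4_center in the frame of tester between -0.075 and 0.08 m and y of pack4_center in the frame of tester between -0.1 and 0.1 m and z of pack4_center in the frame of tester between 0.056 and 0.072 m and value of joint latch below 0.15 rad and value of joint selector between 1.44 and 1.7 rad); the robot touches nothing.
It fails at once if the latch is off while the selector is away from vent (value of joint latch above 0.4 rad and value of joint selector above 0.3 rad).
It fails at once if the lid is slammed (faster than 2.5 rad/s) (velocity of joint lid below -2.5 rad/s).
It fails at once if a pack is tipped over (angle between any of pack1_center, pack2_center, pack3_center, pack4_center's own z axis and vertical above 0.8 rad).
It fails at once if a jar, the tray, the roll, the spatula or the bottle is pushed more than 60 mm or knocked over (distance of any of jar_small, jar_large, empty_tray, scraper, label_roll, cleaner from where it was at the start of the episode above 0.06 m or angle between any of jar_small, jar_large, empty_tray, scraper, label_roll, cleaner's own z axis and vertical above 0.5 rad).
Of pack1, pack2, pack3, pack4 only 2 to 4 are there at a start; the rules pass over those that are not, and their reading is None.
At some moment in a run one of pack1, pack2, pack3, pack4 may be knocked a few centimetres aside while the robot is not near it.
It also fails if it takes over 210 s, if anything falls off the work surface, if the arm or the gripper's body presses on something with over 40 N, if the wrist force passes 120 N, or if a joint passes its speed limit or range.

## Working session

There is one attempt and no reset: what is moved stays moved. The work goes in short steps, each a Python script; the robot and the scene stay as the last script left them, time stands still between calls to the robot, and variables do not carry over. Pictures are saved under pics/ and viewed, at most 14 in all, crops included, and the job is handed in when it is done.

```bash
ls; mkdir -p pics; python3 - <<'E'
from station import ctrl
import cv2,numpy as np
for n in ("top","side"):
    im=ctrl.get_image(n); cv2.imwrite(f"pics/{n}0.png",im["color"][:,:,::-1])
    print(n,im["fx"],im["fy"],im["cx"],im["cy"],im["rvec"],im["tvec"])
    for q in ("tester","lid","lid_handle","latch","latch_post","catch_tab","selector","selector_grip","pack1_center","jar_small","empty_tray"):
        r=ctrl.masks_of(n,q)
        print(q,[(round(d["score"],2),np.round(d["centre"]).tolist(),int(d["mask"].sum())) for d in r][:6])
print(ctrl.sense())
E
```

```text
pics
top 472.96560951290456 472.96560951290456 328.88768130991406 246.88236866437654 [ 2.22147085 -2.18009197  0.08211691] [ -11.04253928  500.58370724 1389.21562517]
tester [(0.8, [368.0, 230.0], 15354)]
lid [(0.86, [349.0, 221.0], 7497)]
lid_handle [(0.73, [350.0, 219.0], 7334)]
latch [(0.63, [378.0, 271.0], 188)]
latch_post [(0.66, [379.0, 273.0], 213)]
catch_tab [(0.56, [319.0, 266.0], 234)]
selector [(0.77, [412.0, 245.0], 261)]
selector_grip []
pack1_center [(0.66, [245.0, 268.0], 579), (0.65, [379.0, 269.0], 234)]
jar_small [(0.71, [229.0, 240.0], 231), (0.52, [318.0, 266.0], 248)]
empty_tray [(0.69, [378.0, 270.0], 216), (0.58, [246.0, 168.0], 648), (0.23, [349.0, 222.0], 7494)]
side 493.737106170485 493.737106170485 318.327581745064 242.0917689213988 [ 0.82499798 -2.40567896  1.22332073] [ 415.91535193  271.04327522 1040.09523244]
tester [(0.59, [335.0, 239.0], 13357), (0.18, [203.0, 286.0], 862)]
lid [(0.64, [313.0, 227.0], 4975), (0.56, [344.0, 257.0], 322)]
lid_handle [(0.61, [317.0, 232.0], 5058)]
latch [(0.62, [387.0, 229.0], 304), (0.19, [378.0, 206.0], 291)]
latch_pos
[... 377 characters left out ...]
([-1.48829981e+00,  3.80587138e-01,  1.29742399e+00, -3.46618736e-05,
        1.46362317e+00, -2.15341184e-01]), 'joint_velocities': array([ 1.66662039e-03,  2.16729075e-04,  7.24411256e-05,  2.00699284e-04,
       -2.46572430e-04,  2.41293408e-03]), 'tau': array([-4.98690224e-04, -4.37805140e+01, -2.24726218e+01,  7.12979492e-02,
        3.13860015e-02, -1.42112165e-05]), 'tcp_pos': array([ 161.36424489, -525.75867776,  238.74720738]), 'tool_rot': array([ 9.88931790e-01,  1.48370869e-01, -1.58111758e-05, -2.19236797e-05]), 'force': array([ 0.85591943, -0.44052871,  0.14040792]), 'wrist_torque': array([0.01030803, 0.00734484, 0.00162687]), 'gripper_force': 0.0, 'opening': 1.0011269449866531}
```

```bash
python3 - <<'E'
import cv2,numpy as np
a=cv2.imread("pics/top0.png"); b=cv2.imread("pics/side0.png")
cv2.imwrite("pics/top0c.png",cv2.resize(a[110:350,170:490],None,fx=2.5,fy=2.5,interpolation=cv2.INTER_CUBIC))
cv2.imwrite("pics/side0c.png",cv2.resize(b[130:400,130:490],None,fx=2.2,fy=2.2,interpolation=cv2.INTER_CUBIC))
E
```

```text
(no output)
```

View pics/top0c.png

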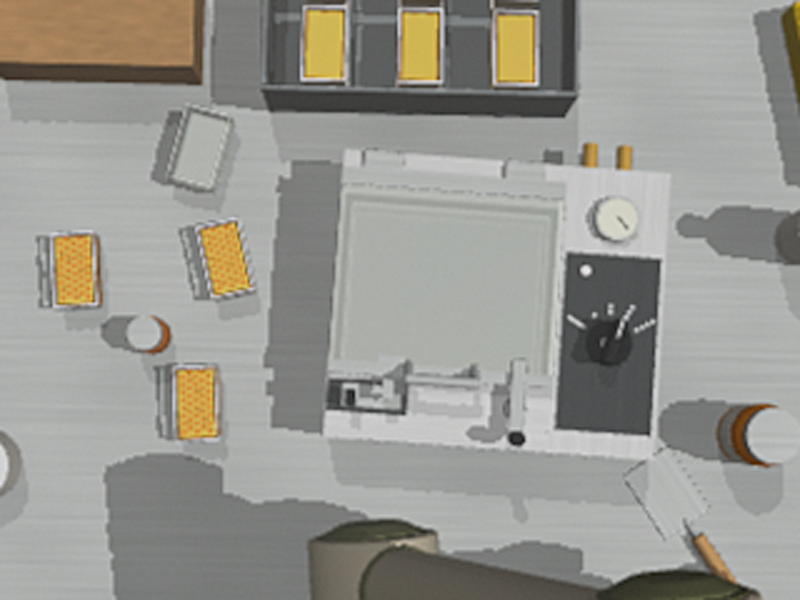

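View pics/side0c.png

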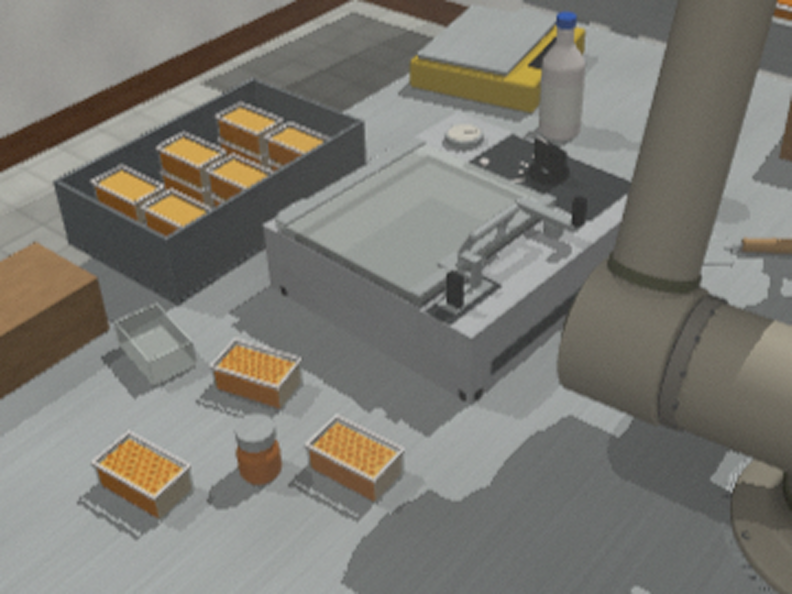

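Both views show three packs (crop px about 75,270; 222,258; 195,402), with the small jar between them and the empty tray up-left. The selector pointer (crop 630,310) is near three dots, and the latch is on (post at 516,438). Next I fit the tester pose and the packs from the two calibrated views.

```bash
cat > h.py <<'E'
from station import ctrl
import cv2,numpy as np
from scipy.optimize import least_squares
from scipy.spatial.transform import Rotation as R
def ray(im,px):
    Rm=cv2.Rodrigues(np.array(im["rvec"],float))[0]; t=np.array(im["tvec"],float)
    u=np.array([(px[0]-im["cx"])/im["fx"],(px[1]-im["cy"])/im["fy"]])
    if im.get("fish"):
        r=np.linalg.norm(u); d=np.array([*(u/r*np.sin(r)),np.cos(r)]) if r>1e-9 else np.array([0,0,1.])
    else: d=np.array([*u,1.])
    return -Rm.T@t, Rm.T@d
def at_z(im,px,z):
    o,d=ray(im,px); return o+d*(z-o[2])/d[2]
def proj(im,P):
    P=np.atleast_2d(P); Rm=cv2.Rodrigues(np.array(im["rvec"],float))[0]; c=P@Rm.T+np.array(im["tvec"],float)
    if im.get("fish"):
        n=np.linalg.norm(c[:,:2],axis=1); th=np.arctan2(n,c[:,2]); u=c[:,:2]/n[:,None]*th[:,None]
    else: u=c[:,:2]/c[:,2:]
    return u*[im["fx"],im["fy"]]+[im["cx"],im["cy"]]
def pic(n,save=None):
    im=ctrl.get_image(n); im["fish"]=n=="wrist"
    if save: cv2.imwrite(f"pics/{save}.png",im["color"][:,:,::-1])
    return im
def down(yaw):  # tool z down, tool y axis at world angle yaw+90deg, x axis at yaw
    c,s=np.cos(yaw),np.sin(yaw)
    return R.from_matrix(np.array([[c,s,0],[s,-c,0],[0,0,-1]])).as_quat()
def T2W(T,p):  # tester->world, T=(x,y,yaw)
    p=np.array(p,float); c,s=np.cos(T[2]),np.sin(T[2])
    return np.stack([T[0]+c*p[...,0]-s*p[...,1],T[1]+s*p[...,0]+c*p[...,1],p[...,2]],-1)
def W2T(T,p):
    p=np.array(p,float); c,s=np.cos(T[2]),np.sin(T[2]); d=p[:2]-T[:2]
    return np.array([c*d[0]+s*d[1],-s*d[0]+c*d[1],p[2]])
E
cat > m.py <<'E'
from h import *
top=pic("top"); side=pic("side")
obs=[(top,(170+323/2.5,110+437/2.5),(-165,125,95)),(top,(170+656/2.5,110+458/2.5),(-165,-245,95)),
(top,(170+671/2.5,110+173/2.5),(160,-245,95)),(top,(170+345/2.5,110+150/2.5),(160,125,95)),
(top,(170+516/2.5,110+437/2.5),(-158,-85,158)),(top,(170+348/2.5,110+395/2.5),(-126,97,138)),
(side,(130+455/2.2,130+288/2.2),(-126,97,123)),(side,(130+579/2.2,130+212/2.2),(-158,-85,141))]
f=lambda T:np.concatenate([(proj(i,T2W(T,p))[0]-px) for i,px,p in obs])
s=least_squares(f,[500,-50,0],x_scale=[100,100,.1],loss='soft_l1')
print(s.x,np.round(f(s.x).reshape(-1,2),1).tolist())
for n,im in(("top",top),("side",side)):
    for d in ctrl.masks_of(n,"pack1_center"):
        print(n,round(d["score"],2),d["centre"],at_z(im,d["centre"],38 if n=="top" else 25).round())
for c in((75,270),(224,258),(195,402)): print(at_z(top,(170+c[0]/2.5,110+c[1]/2.5),38).round())
E
python3 m.py
```

```text
[ 5.51199982e+02 -5.28324400e+01 -5.76519266e-02] [[-0.4, -1.7], [-1.3, -0.1], [-0.1, -1.0], [0.0, -2.1], [0.5, 2.1], [0.4, 1.7], [0.3, 0.1], [0.4, 0.0]]
top 0.8 [243.9, 269.4] [429. 244.  38.]
side 0.82 [291.4, 336.4] [424. 230.  25.]
side 0.28 [336.8, 244.0] [ 553. -111.   25.]
[576. 376.  38.]
[594. 203.  38.]
[425. 232.  38.]
```

```bash
sed -i 's/(-165,/(-160,/g;s/(160,/(165,/g' m.py; python3 m.py | head -1; cat > s1.py <<'E'
from h import *
T=np.array([549,-53,-0.058])
q=T2W(T,[-90,-100,0])
ctrl.move_pose([q[0],q[1],330],down(T[2]))
im=pic("wrist","w1"); print(im["tvec"],im["rvec"],im["fx"],ctrl.sense()["joint_positions"].round(2))
p=np.array([[-45,-186,140],[-158,-85,158],[-126,97,143],[-102,0,151],[-160,125,95],[-160,-245,95]])
print(proj(im,T2W(T,p)).round(1).tolist())
for q in("selector_grip","latch_post","catch_tab","lid_handle"):print(q,[(d["score"],d["centre"],int(d["mask"].sum())) for d in ctrl.masks_of("wrist",q)])
g=T2W(T,[-45,-186,108])
for a in (-30,0,30,60):
  for k in(0,180):
    j=ctrl.ik(g.tolist(),down(T[2]+np.radians(a+k))); print(a,k,None if j is None else np.round(j,2))
E
python3 s1.py
```

```text
[ 5.49450928e+02 -5.27372524e+01 -6.15004005e-02] [[-0.5, -3.1], [-1.5, -0.9], [0.2, -1.8], [0.3, -3.4], [0.2, 2.8], [0.2, 2.2], [0.6, 0.4], [0.9, 0.4]]
[-122.5359194   369.17186144  617.55636087] [-1.99862849  2.11741203  0.33119468] 371.64829954431775 [-0.57  0.2   1.3  -0.    1.64  1.06]
[[414.6, 170.2], [305.1, 292.1], [131.9, 254.0], [214.0, 233.0], [134.6, 267.7], [448.3, 269.0]]
selector_grip [(0.71, [405.6, 158.9], 1967)]
latch_post []
catch_tab [(0.48, [405.7, 159.2], 2015), (0.16, [461.9, 282.2], 2134)]
lid_handle [(0.7, [230.2, 109.5], 51143)]
-30 0 [-0.66  0.51  1.5  -0.    1.13  1.49]
-30 180 [-0.66  0.51  1.5  -0.    1.13 -1.65]
0 0 [-0.66  0.51  1.5  -0.    1.13  0.97]
0 180 [-0.66  0.51  1.5  -0.    1.13 -2.18]
30 0 [-0.66  0.51  1.5  -0.    1.13  0.44]
30 180 [-0.66  0.51  1.5  -0.    1.13 -2.7 ]
60 0 [-0.66  0.51  1.5  -0.    1.13 -0.08]
60 180 None
```

View pics/w1.png

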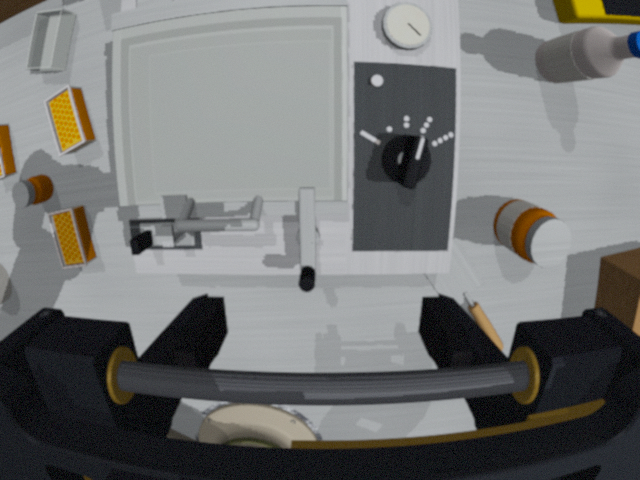

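The wrist view shows the latch post top (307,284), the tab top (138,242), the handle middle (221,224) and the selector on three dots (bar centre 410,158). My assumed deck extents conflict with this, so I refit with the deck offset free.

```bash
cat > m2.py <<'E'
from h import *
top=pic("top");side=pic("side");w=pic("wrist")
print(ctrl.sense()["tcp_pos"], (-cv2.Rodrigues(np.array(w["rvec"]))[0].T@np.array(w["tvec"])).round(1))
tc=lambda a,b:(170+a/2.5,110+b/2.5)
obs=[(top,tc(323,437),(0,125,95),1),(top,tc(656,458),(0,-245,95),1),(top,tc(671,173),(325,-245,95),1),(top,tc(345,150),(325,125,95),1),
(top,tc(516,437),(-158,-85,158),0),(top,tc(348,395),(-126,97,138),0),
(side,(130+455/2.2,130+288/2.2),(-126,97,123),0),(side,(130+579/2.2,130+212/2.2),(-158,-85,141),0),
(w,(307,284),(-158,-85,158),0),(w,(138,242),(-126,97,141),0),(w,(221,224),(-102,0,151),0),(w,(406,158),(-45,-186,127),0),
(w,(447,273),(0,-245,95),1),(w,(134,273),(0,125,95),1)]
def f(v):
    return np.concatenate([(proj(i,T2W(v[:3],np.array(p)+[v[3]*k,0,0]))[0]-px) for i,px,p,k in obs])
s=least_squares(f,[550,-50,0,-165],x_scale=[100,100,.1,100],loss='soft_l1')
print(s.x,np.round(f(s.x).reshape(-1,2),1).tolist())
print("selector",W2T(s.x,at_z(w,(406,158),127)))
E
python3 m2.py
```

```text
[ 453.33185901 -147.79234839  329.93508588] [ 531.7 -153.7  475.9]
[ 5.57442696e+02 -5.36106363e+01 -5.22763286e-02 -1.74727283e+02] [[0.0, -0.2], [-0.9, 0.7], [-0.3, -0.3], [-0.2, -0.7], [1.1, -0.4], [1.0, -0.4], [-1.3, -1.1], [-1.5, -1.1], [-0.6, -0.6], [-5.4, 4.1], [-6.6, 0.2], [6.4, 1.0], [2.0, -0.0], [2.6, 0.1]]
selector [ -44.26009915 -179.67953583  127.        ]
```

```bash
cat >> h.py <<'E'
T=np.array([557.4,-53.6,-0.0523])
E
python3 - <<'E'
from h import *
g=T2W(T,[-45,-186,200])
ctrl.command_gripper(0.6)
ctrl.move_pose(g.tolist(),down(T[2]-np.radians(30)))
im=pic("wrist","w2")
print(proj(im,T2W(T,np.array([[-45,-186,140],[-45,-186,105],[-158,-85,158]]))).round(1).tolist())
bar=np.array([[x*np.cos(a)-y*np.sin(a)-45,x*np.sin(a)+y*np.cos(a)-186,140] for a in[np.radians(-30)] for x,y in((25,7),(25,-7),(-25,-7),(-25,7))])
print("bar",proj(im,T2W(T,bar)).round(1).tolist())
E
```

```text
[[321.3, 267.5], [321.5, 249.3], [280.1, 457.0]]
bar [[309.2, 226.9], [333.5, 226.9], [332.5, 305.1], [309.9, 305.0]]
```

View pics/w2.png

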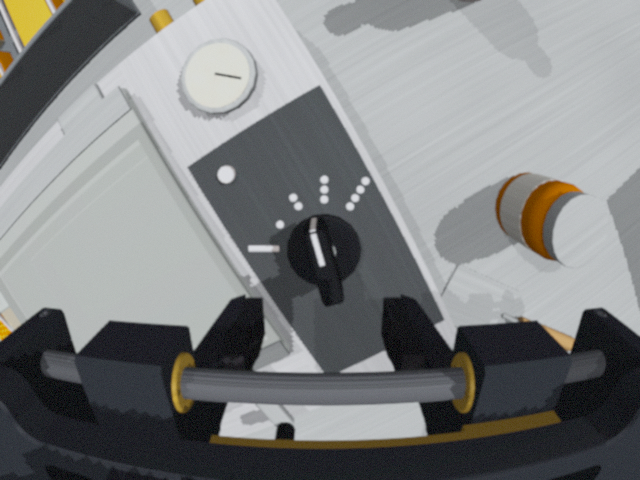

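The selector centre matches the prediction within 3 mm, with the pointer near three dots. I grip it and turn to vent.

```bash
python3 - <<'E'
from h import *
g=T2W(T,[-45,-186,111]); yaw=lambda d:down(T[2]+np.radians(d))
ctrl.movel((g+[0,0,49]).tolist(),rotation=yaw(-22))
print(ctrl.movel(g.tolist(),60,force_limit=10))
ctrl.command_gripper(0,25); s=ctrl.sense(); print(s["opening"],s["force"],s["gripper_force"])
for d in(0,20,40,57):
    ctrl.movel(g.tolist(),rotation=yaw(d)); s=ctrl.sense(); print(d,s["force"].round(1),s["wrist_torque"].round(2),s["t"])
ctrl.command_gripper(0.6)
ctrl.movel((g+[0,0,80]).tolist())
im=pic("wrist","w3"); ctrl.wait(.1)
p=T2W(T,[-103,-30,230]) 
ctrl.move_pose(p.tolist(),down(T[2]))
im=pic("wrist","w4")
P=np.array([[-158,-85,158],[-158,-85,124],[-125,-85,95],[-126,97,143],[-102,42,151],[-102,-42,151]])
print(proj(im,T2W(T,P)).round(1).tolist())
a=cv2.imread("pics/w3.png")[100:400,120:520];b=cv2.imread("pics/w4.png")[130:430,60:460]
cv2.imwrite("pics/w34.png",np.hstack([a,b]))
E
```

```text
False
0.15534126424636024 [-1.40696811  0.17442226  0.77244996] 24.99958532396704
0 [1.1 4.8 2.4] [ 0.95 -0.02 -0.12] 7.8083
20 [0.6 8.5 2.8] [ 1.47 -0.19  0.16] 8.3083
40 [-0.6 11.3  4.4] [1.82 0.01 0.02] 8.8083
57 [-2.9 13.1  7.1] [2.08 0.34 0.2 ] 9.2583
[[400.3, 335.2], [392.2, 312.5], [388.9, 259.7], [148.5, 281.6], [211.5, 254.9], [339.4, 255.4]]
```

View pics/w34.png

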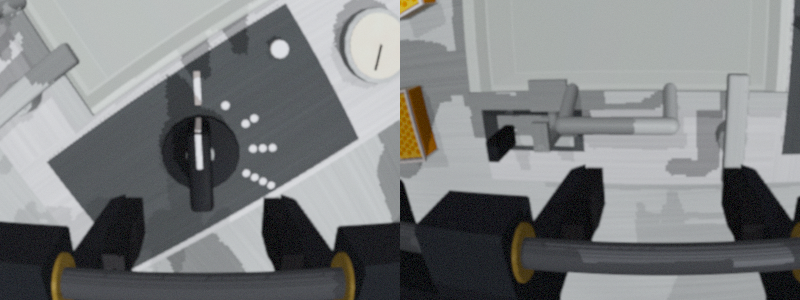

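The selector sits on vent (bar mark at crop 197,85 in line with the pointer), and the handle at px 215–337 matches the prediction. Next come the latch, then the handle lift.

```bash
cat >> h.py <<'E'
def tp(x,y,z): return T2W(T,[x,y,z]).tolist()
def tq(d=0): return down(T[2]+np.radians(d))
def st(*k):
    s=ctrl.sense(); print(*k,"t",round(s["t"],1),"F",s["force"].round(1),"op",round(s["opening"],3),"tcp",W2T(T,s["tcp_pos"]).round(1))
    return s
def arc(angs,v=60):  # latch post arc
    for a in angs: ctrl.movel(tp(-125-33*np.cos(a),-85+33*np.sin(a),128),v)
def lidpt(a,dz=-17): 
    return tp(130-232*np.cos(a)+45*np.sin(a),0,100+45*np.cos(a)+232*np.sin(a)+dz)
E
python3 - <<'E'
from h import *
ctrl.command_gripper(0.5)
ctrl.move_pose(tp(-158,-85,200),tq())
print(ctrl.movel(tp(-158,-85,128),80,force_limit=10)); st("dn")
ctrl.command_gripper(0,8); st("grip")
arc(np.linspace(0,1.57,7)[1:]); st("arc")
ctrl.command_gripper(0.5); ctrl.movel(tp(-125,-52,220))
ctrl.movel(tp(-102,0,220),rotation=tq(90))
ctrl.movel(lidpt(0),80,force_limit=10); st("h")
ctrl.command_gripper(0,20); st("hgrip")
for a in(.035,.07): ctrl.movel(lidpt(a),30); st(a)
ctrl.wait(.3); ctrl.command_gripper(0.45); ctrl.wait(.3); st("rel")
ctrl.movel(tp(-102,0,260),rotation=tq(90)); ctrl.move_pose(tp(-130,60,240),tq())
im=pic("wrist","w5")
print(proj(im,T2W(T,np.array([[-126,97,143],[-126,97,99],[-92,97,126],[-125,-52,158]]))).round(1).tolist())
cv2.imwrite("pics/w5c.png",cv2.resize(cv2.imread("pics/w5.png")[120:420,120:520],None,fx=2,fy=2))
E
```

```text
False
dn t 13.8 F [ 0.1  0.1 -0.1] op 0.497 tcp [-157.7  -85.1  128.4]
grip t 14.3 F [1.  6.3 1.1] op 0.177 tcp [-158.1  -84.1  128.1]
arc t 16.1 F [ 0.9  2.3 -1.4] op 0.176 tcp [-125.   -51.6  127.9]
h t 20.5 F [0.2 0.3 0.4] op 0.499 tcp [-101.8   -0.   128.4]
hgrip t 21.1 F [-7.3 -1.2  4.4] op 0.127 tcp [-1.036e+02  1.000e-01  1.278e+02]
0.035 t 21.5 F [-7.4 -1.3  1.1] op 0.125 tcp [-1.020e+02  1.000e-01  1.356e+02]
0.07 t 21.9 F [-6.9 -2.4  0.4] op 0.125 tcp [-1.001e+02  1.000e-01  1.436e+02]
rel t 23.1 F [-0.1  0.5 -0. ] op 0.455 tcp [-98.3  -0.  144.1]
[[267.4, 242.3], [275.2, 226.2], [269.1, 189.5], [484.0, 248.0]]
```

View pics/w5c.png

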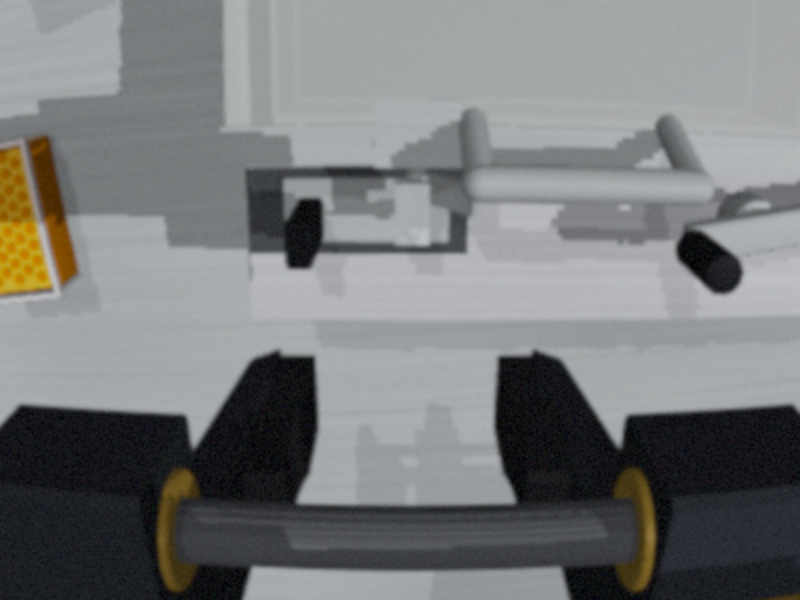

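The latch is off (post at px 476,250) and the catch tab top at px (270,242) matches the prediction. I check the lid angle from the handle pixels, then pinch the tab and slide it.

```bash
python3 - <<'E'
from h import *
im=pic("wrist")
for a in(0,.04,.07,.09):
    c,s=np.cos(a),np.sin(a); print(a,proj(im,T2W(T,np.array([[130-232*c+51*s,y,100+51*c+232*s] for y in(42,-42)]))).round(0).tolist(), "obs 357..475,212")
ctrl.command_gripper(0.27)
ctrl.move_pose(tp(-126,97,190),tq())
print(ctrl.movel(tp(-126,97,121),60,force_limit=6)); st("dn")
ctrl.command_gripper(0,8); st("grip")
print(ctrl.movel(tp(-126,113,121),30,force_limit=12)); st("pushed")
ctrl.wait(.2);ctrl.command_gripper(0.27); ctrl.movel(tp(-126,111,200))
im=pic("wrist","w6"); print([(d["score"],d["centre"]) for d in ctrl.masks_of("wrist","catch_tab")])
print(proj(im,T2W(T,np.array([[-126,97,143],[-126,111,143]]))).round(1).tolist())
E
```

```text
0 [[349.0, 211.0], [471.0, 213.0]] obs 357..475,212
0.04 [[350.0, 210.0], [476.0, 212.0]] obs 357..475,212
0.07 [[351.0, 210.0], [481.0, 212.0]] obs 357..475,212
0.09 [[351.0, 209.0], [484.0, 211.0]] obs 357..475,212
False
dn t 27.7 F [-0.1 -1.  -0.4] op 0.271 tcp [-125.8   97.   121.3]
grip t 28.1 F [0.2 6.1 1. ] op 0.113 tcp [-126.    97.8  121.2]
True
pushed t 28.6 F [-1.2 -3.   3.2] op 0.112 tcp [-125.9  112.   121.1]
[(0.93, [351.4, 245.5])]
[[344.8, 268.6], [320.8, 268.6]]
```

```bash
python3 - <<'E'
from h import *
im=pic("wrist"); print(proj(im,T2W(T,np.array([[-126,97,123],[-126,111,123],[-126,111,103],[-125,-85,95],[-102,42,160],[-102,-42,160]]))).round(1).tolist())
cv2.imwrite("pics/w6c.png",cv2.resize(im["color"][120:420,200:600,::-1],None,fx=2,fy=2))
E
```

```text
[[343.1, 257.1], [321.0, 257.1], [321.1, 247.3], [560.7, 243.3], [448.7, 237.7], [570.9, 238.9]]
```

View pics/w6c.png

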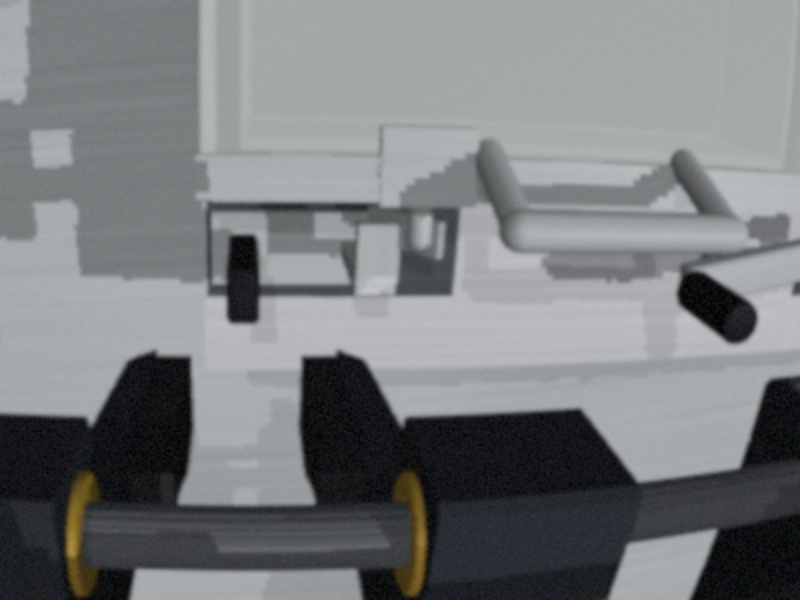

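The tab is now at px (321,260), fully aside as predicted. I open the lid along its arc.

```bash
cat > op.py <<'E'
from h import *
def hp(a,dz=-17): p=np.array(lidpt(a,dz)); return (p-2*np.array([np.cos(T[2]),np.sin(T[2]),0])).tolist()
if __name__=="__main__":
    for a in(.4,.8,1.2,1.5): print(a,ctrl.ik(hp(a),tq(90)))
    ctrl.movel(tp(-126,111,230)); ctrl.command_gripper(0.45); ctrl.move_pose(tp(-100,0,220),tq(90))
    print(ctrl.movel(hp(.07),80,force_limit=10)); ctrl.command_gripper(0,20); st("g")
    for a in np.arange(.15,1.56,.1):
        ctrl.movel(hp(a),80); s=st(round(a,2))
        if np.linalg.norm(s["force"])>35: print("STOP"); break
E
python3 op.py
```

```text
0.4 [-3.43111677e-01  2.99598992e-01  1.49537782e+00 -4.44089210e-16
  1.34661585e+00 -2.90811677e-01]
0.8 [-3.07895058e-01  3.70413352e-01  1.19161501e+00 -4.44089210e-16
  1.57956430e+00 -2.55595058e-01]
1.2 [-2.73045469e-01  5.27794893e-01  8.35439273e-01 -4.44089210e-16
  1.77835849e+00 -2.20745469e-01]
1.5 [-2.51127094e-01  6.89699131e-01  5.31909092e-01 -4.44089210e-16
  1.91998443e+00 -1.98827094e-01]
False
g t 34.0 F [ 1.3 -0.   1.2] op 0.129 tcp [-100.1   -0.   144.2]
0.15 t 34.4 F [ 0.5 -0.4  1.1] op 0.126 tcp [-94.7  -0.  162.3]
0.25 t 34.9 F [-3.9 -0.5  2.8] op 0.128 tcp [-86.1  -0.  184. ]
0.35 t 35.3 F [-9.  -0.7  6.8] op 0.125 tcp [-75.4  -0.  204.9]
0.45 t 35.8 F [-11.8  -0.4   9.3] op 0.128 tcp [-62.7  -0.  224.8]
0.55 t 36.2 F [-14.6  -0.7  14.3] op 0.126 tcp [-4.780e+01 -1.000e-01  2.437e+02]
0.65 t 36.6 F [-15.5  -0.3  19.1] op 0.125 tcp [-3.10e+01 -1.00e-01  2.61e+02]
0.75 t 37.1 F [-16.1  -1.5  22.6] op 0.127 tcp [-1.220e+01 -2.000e-01  2.769e+02]
0.85 t 37.5 F [-11.   -0.3  20.7] op 0.126 tcp [ 8.400e+00 -2.000e-01  2.899e+02]
0.95 t 38.0 F [-6.8 -1.1 15. ] op 0.125 tcp [ 2.990e+01 -3.000e-01  3.006e+02]
1.05 t 38.4 F [-3.9 -1.5 12.8] op 0.126 tcp [ 5.23e+01 -3.00e-01  3.09e+02]
1.15 t 38.9 F [-0.1 -1.  10.5] op 0.128 tcp [ 7.53e+01 -3.00e-01  3.15e+02]
1.25 t 39.3 F [ 1.8 -2.2  6.9] op 0.127 tcp [ 98.7  -0.4 318.7]
1.35 t 39.7 F [ 1.6 -1.3  5.8] op 0.128 tcp [122.3  -0.4 320.3]
1.45 t 40.2 F [ 3.6 -2.   5.3] op 0.122 tcp [146.   -0.4 319.5]
1.55 t 40.6 F [ 4.2 -2.7  4.7] op 0.126 tcp [169.5  -0.4 316.3]
```

```bash
python3 - <<'E'
from h import *
from op import hp
ctrl.movel(hp(1.59),60); st()
ctrl.wait(.2); ctrl.command_gripper(0.27); ctrl.wait(.2)
p=np.array(hp(1.59)); ctrl.movel((p+[0,0,60]).tolist(),80); st("up")
ctrl.movel(tp(20,40,370),250); 
ctrl.move_pose([480,270,330],down(0))
ctrl.command_gripper(0.8)
im=pic("wrist","w7"); top=pic("top","top7")
for n,i in(("wrist",im),("top",top)):
  for d in ctrl.masks_of(n,"pack1_center"):
    P=np.array([at_z(i,q,38)[:2] for q in np.argwhere(d["mask"])[::3,::-1]],np.float32)
    r=cv2.minAreaRect(P); print(n,round(d["score"],2),np.round(d["centre"]),np.round(r[0]),np.round(r[1]),round(r[2]))
i=ctrl.masks_of("top","lid"); print([(d["score"],d["centre"]) for d in i])
a=cv2.imread("pics/w7.png"); b=cv2.imread("pics/top7.png")[130:370,170:490]
cv2.imwrite("pics/w7c.png",np.hstack([cv2.resize(a,(480,360)),cv2.resize(b,(320,360))]))
E
```

```text
t 40.9 F [ 3.1 -3.2  3.5] op 0.125 tcp [178.2  -0.4 314.4]Traceback (most recent call last):
  File "<stdin>", line 5, in <module>
station.PlanningError: the arm cannot follow that straight line within its joint ranges
```

```bash
python3 - <<'E'
from h import *
p=ctrl.sense()["tcp_pos"]
for dz in(50,42,36,32,28,24):
    try: ctrl.movel((p+[0,0,dz]).tolist(),60); print("up",dz); break
    except ctrl.PlanningError as e: print(dz,"no")
st()
E
```

```text
up 50
t 42.7 F [ 0.1  0.1 -0.6] op 0.271 tcp [177.4   0.  363.6]
```

```bash
cat > look.py <<'E'
from h import *
def look(tag):
  im=pic("wrist","w"+tag); top=pic("top","t"+tag)
  for n,i in(("wrist",im),("top",top)):
    for d in ctrl.masks_of(n,"pack1_center"):
      P=np.array([at_z(i,q,38)[:2] for q in np.argwhere(d["mask"])[::3,::-1]],np.float32)
      r=cv2.minAreaRect(P); print(n,round(d["score"],2),np.round(d["centre"]),np.round(r[0]),np.round(r[1]),round(r[2]))
  a=cv2.imread(f"pics/w{tag}.png"); b=cv2.imread(f"pics/t{tag}.png")[130:370,170:490]
  cv2.imwrite(f"pics/c{tag}.png",np.hstack([cv2.resize(a,(480,360)),cv2.resize(b,(320,360))]))
E
python3 - <<'E'
from look import *
ctrl.movel(tp(20,10,363),250); ctrl.command_gripper(0.8)
ctrl.move_pose([480,270,330],down(0))
look("7")
E
```

```text
wrist 0.55 [556. 148.] [566. -71.] [476. 366.] 7
top 0.95 [245. 269.] [424. 231.] [56. 88.] 88
```

View pics/c7.png

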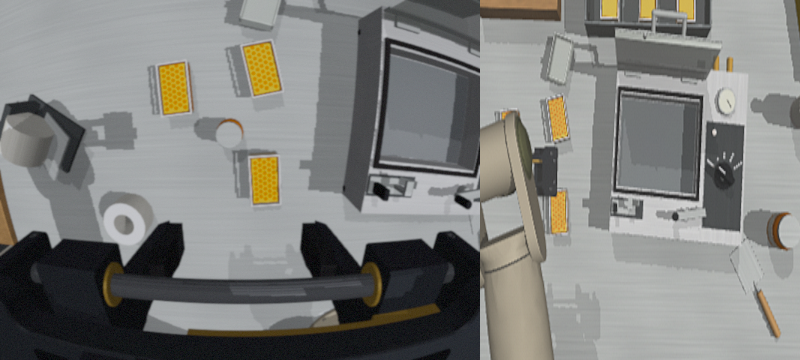

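The lid is up and the pit is open. The packs are at crop px (173,87), (262,68) and (264,179). The network missed them in the wrist view, so I segment them by their orange colour there.

```bash
cat > packs.py <<'E'
from h import *
def packs(im,z=38,amin=25,save=None):
    hsv=cv2.cvtColor(im["color"],cv2.COLOR_RGB2HSV)
    m=cv2.inRange(hsv,(12,130,150),(35,255,255)); m=cv2.morphologyEx(m,cv2.MORPH_CLOSE,np.ones((5,5)))
    m[260:,:]=m[260:,:] if not im["fish"] else 0
    out=[]
    for c in cv2.findContours(m,cv2.RETR_EXTERNAL,cv2.CHAIN_APPROX_NONE)[0]:
        if cv2.contourArea(c)<500: continue
        P=np.array([at_z(im,q,z)[:2] for q in c[:,0]],np.float32)
        r=cv2.minAreaRect(P); b=cv2.boxPoints(r); e=max((b[1]-b[0],b[2]-b[1]),key=np.linalg.norm)
        yaw=np.arctan2(e[1],e[0]); yaw=(yaw+np.pi/2)%np.pi-np.pi/2
        out.append((np.array(r[0]),sorted(r[1]),yaw)); print("pack",np.round(r[0],1),np.round(sorted(r[1]),1),"yaw",round(np.degrees(yaw),1))
    return out
if __name__=="__main__": packs(pic("wrist"))
E
python3 packs.py
```

```text
pack [433.4 232.1] [43.  63.4] yaw 2.2
pack [578.4 376.6] [42.  79.2] yaw 5.1
pack [607.7 238.1] [43.7 79.1] yaw 13.0
```

```bash
sed -i 's/m\[260:,:\]=.*/m[300:,:]=0/' packs.py; cat > pick.py <<'E'
from packs import *
def do(guess,dest,name):
    ctrl.command_gripper(0.8)
    ctrl.move_pose([guess[0]-75,guess[1],230],down(0))
    im=pic("wrist","p"+name); L=packs(im)
    L=[p for p in L if np.hypot(*(p[0]-guess))<70 and abs(p[1][0]-42)<8 and abs(p[1][1]-78)<9]
    if not L: print("none near"); return False
    c,_,yaw=min(L,key=lambda p:np.hypot(*(p[0]-guess)))
    q=down(yaw)
    ctrl.movel([c[0],c[1],120],200,rotation=q)
    if ctrl.movel([c[0],c[1],8],80,force_limit=10): st("HIT"); return False
    ctrl.command_gripper(0,20); s=st("grip")
    if not .5<s["opening"]<.68: print("bad grip"); return False
    ctrl.movel([c[0],c[1],210],150)
    ctrl.move_pose(tp(-30,70,210),tq(90)); x,y=dest
    ctrl.movel(tp(x,y,210),150); s=st("over")
    if not .5<s["opening"]<.68: print("lost"); return False
    ctrl.movel(tp(x,y,85),100,force_limit=12)
    print(ctrl.movel(tp(x,y,50),25,force_limit=6)); st("set")
    ctrl.command_gripper(0.665); ctrl.movel(tp(x,y,210),120); st("clear"); return True
E
python3 - <<'E'
from pick import *
print(do(np.array([607,238]),(27,-60),"C"))
E
```

```text
pack [456.4 233.1] [18.8 42.3] yaw -90.0
pack [580.  375.7] [40.7 77.3] yaw 5.0
pack [608.4 237.9] [43.8 79.2] yaw 12.8
grip t 50.2 F [-0.1  0.5  2.2] op 0.589 tcp [ 35.7 293.8   8.2]
over t 54.3 F [-0.6  0.  -2.7] op 0.59 tcp [ 26.8 -59.2 210.1]
True
set t 56.8 F [-0.2  0.5  5.2] op 0.586 tcp [ 26.9 -60.   53.1]
clear t 58.6 F [-0.   0.2  0.3] op 0.663 tcp [ 26.8 -59.9 209.3]
True
```

Exactly as expected: contact with the floor came at TCP 53 mm. On to the next pack.

```bash
python3 - <<'E'
from pick import *
print(do(np.array([580,376]),(27,62),"B") and do(np.array([430,232]),(-34,3),"A"))
ctrl.move_pose(tp(-110,20,300),tq(0))
a=pic("wrist","w8"); b=pic("top","t8")
cv2.imwrite("pics/c8.png",np.hstack([cv2.resize(cv2.imread("pics/w8.png"),(480,360)),cv2.resize(cv2.imread("pics/t8.png")[130:370,170:490],(320,360))]))
for p in packs(a,83): print(W2T(T,[*p[0],83]).round(1))
E
```

```text
pack [440.7 234.2] [40.5 49.5] yaw 3.4
pack [579.  377.1] [43.2 79.3] yaw 5.1
grip t 63.9 F [-0.7  0.7  1.2] op 0.589 tcp [ -0.9 431.4   8.2]
over t 67.7 F [ 0.2 -0.3 -2.2] op 0.588 tcp [ 26.5  62.4 209.6]
True
set t 70.2 F [0.6 0.3 4. ] op 0.585 tcp [26.9 62.  53.1]
clear t 72.0 F [-0.3  0.7 -0.2] op 0.667 tcp [ 26.8  62.  209.3]
pack [425.9 231.2] [43.1 78.8] yaw 3.2
pack [587.  -27.5] [26.4 88.6] yaw -74.4
grip t 77.0 F [-0.9  0.5  2.1] op 0.59 tcp [-146.1  277.6    8.2]
over t 80.7 F [ 0.7 -0.5 -1.2] op 0.585 tcp [-34.    3.5 210.1]
True
set t 83.3 F [-0.8  0.3  3.7] op 0.59 tcp [-34.1   3.   53.1]
clear t 85.1 F [ 0.6  0.5 -0.6] op 0.664 tcp [-34.2   3.1 209.4]
True
pack [523.1 -50.3] [43.5 79.5] yaw 87.7
pack [ 580.5 -114. ] [43.6 76. ] yaw 87.0
pack [586.6   6.1] [43.5 78.5] yaw 87.2
[-34.4   1.5  83. ]
[ 26.2 -59.1  83. ]
[26.  61.2 83. ]
```

View pics/c8.png

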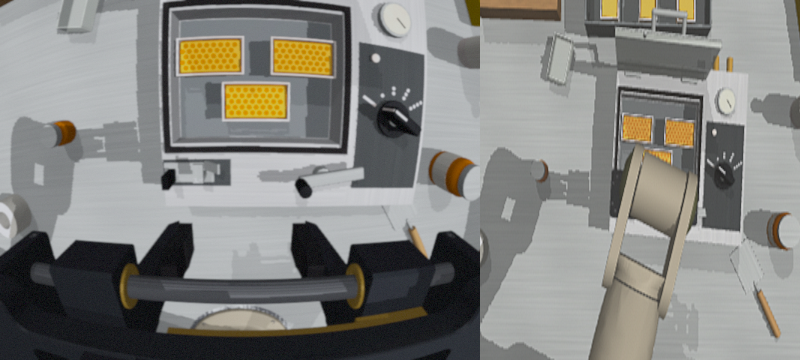

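All three packs lie flat in the pit (crop 210,55; 302,55; 255,102), at the planned positions, and the selector still points to vent. Closing the lid.

```bash
python3 - <<'E'
from h import *
from op import hp
ctrl.command_gripper(0.27)
ctrl.movel(tp(-60,0,365),200,rotation=tq(90))
p=np.array(hp(1.59)); ctrl.movel((p+[0,0,49]).tolist(),200)
print(ctrl.movel(p.tolist(),50,force_limit=8)); ctrl.command_gripper(0,20); st("g")
for a in np.r_[np.arange(1.5,.11,-.1),.1]:
    ctrl.movel(hp(a),80); s=st(round(a,2))
    if np.linalg.norm(s["force"])>40: print("STOP"); raise SystemExit
for a in(.05,0,-.012):
    print(a,ctrl.movel(hp(a),20,force_limit=30)); st()
ctrl.wait(.3); ctrl.command_gripper(0.45); ctrl.wait(.2); st("rel")
ctrl.movel(hp(0,60),100); ctrl.move_pose(tp(-130,40,235),tq(0))
im=pic("wrist","w9")
print(proj(im,T2W(T,np.array([[-126,97,143],[-126,97,103],[-126,111,143],[-125,-52,158],[-102,42,151],[-102,-42,151]]))).round(1).tolist())
cv2.imwrite("pics/w9c.png",cv2.resize(cv2.imread("pics/w9.png")[100:400,120:520],None,fx=2,fy=2))
E
```

```text
False
g t 91.8 F [ 6.2 -0.6  4.3] op 0.123 tcp [177.9   0.  314.8]
1.5 t 92.3 F [-1.6  0.5  6.9] op 0.126 tcp [1.560e+02 1.000e-01 3.187e+02]
1.4 t 92.7 F [-3.9  0.9  9. ] op 0.129 tcp [1.326e+02 1.000e-01 3.200e+02]
1.3 t 93.2 F [-4.4  1.3  8.4] op 0.126 tcp [1.090e+02 1.000e-01 3.189e+02]
1.2 t 93.6 F [-3.9  2.4  5.6] op 0.121 tcp [8.550e+01 2.000e-01 3.152e+02]
1.1 t 94.0 F [-3.9  3.   0.2] op 0.116 tcp [6.260e+01 2.000e-01 3.093e+02]
1.0 t 94.5 F [ 0.1  3.8 -5.7] op 0.118 tcp [4.030e+01 2.000e-01 3.015e+02]
0.9 t 94.9 F [ 0.6  3.9 -9.9] op 0.121 tcp [1.900e+01 1.000e-01 2.919e+02]
0.8 t 95.4 F [ 1.   4.9 -9.5] op 0.126 tcp [-1.300e+00  1.000e-01  2.804e+02]
0.7 t 95.8 F [ 1.5  4.1 -7. ] op 0.122 tcp [-20.3   0.  266.9]
0.6 t 96.2 F [ 1.8  4.  -6.2] op 0.129 tcp [-38.   -0.  251.3]
0.5 t 96.7 F [ 0.9  3.6 -6.4] op 0.128 tcp [-5.390e+01 -1.000e-01  2.338e+02]
0.4 t 97.1 F [ 2.   3.1 -6.9] op 0.124 tcp [-6.820e+01 -1.000e-01  2.146e+02]
0.3 t 97.6 F [ 3.9  2.8 -8.2] op 0.128 tcp [-8.030e+01 -1.000e-01  1.942e+02]
0.2 t 98.0 F [ 5.3  1.5 -7.3] op 0.126 tcp [-90.2  -0.2 172.9]
0.1 t 98.5 F [ 5.6  1.6 -8. ] op 0.125 tcp [-98.   -0.2 150.6]
0.05 False
t 99.2 F [5.  2.5 1.5] op 0.121 tcp [-100.8   -0.2  139.8]
0 False
t 99.9 F [4.6 2.2 2.4] op 0.123 tcp [-103.4   -0.2  128.3]
-0.012 False
t 100.2 F [ 2.8  3.  10.4] op 0.122 tcp [-103.6   -0.3  126.2]
rel t 101.3 F [ 0.1 -0.1  0.3] op 0.452 tcp [-104.6   -0.   125.2]
[[237.6, 244.4], [248.7, 229.2], [218.1, 244.4], [460.2, 250.2], [317.9, 212.1], [446.1, 213.6]]
```

View pics/w9c.png

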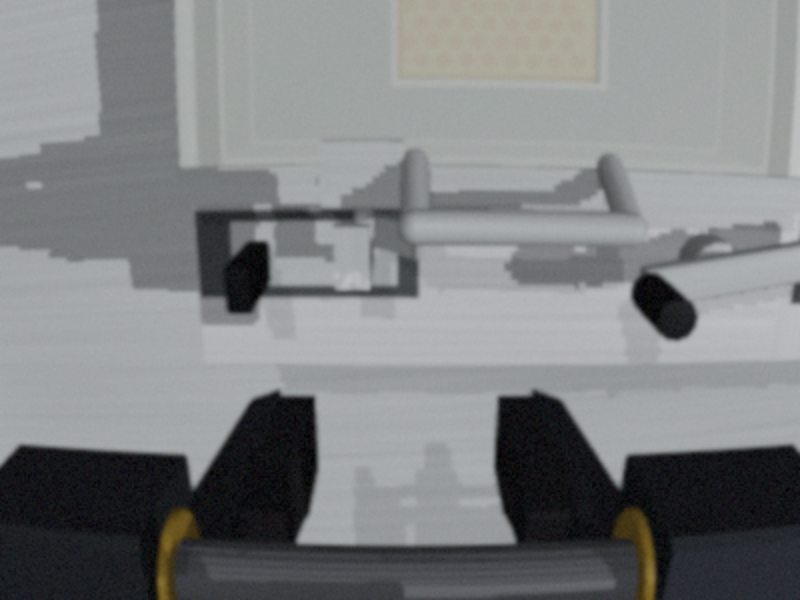

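The tab is back home (px ~243,242; aside would be 218). I press on the handle with shut fingers to confirm the lid is fully shut; its top should be at 151 mm. Then I swing the latch back.

```bash
python3 - <<'E'
from h import *
ctrl.command_gripper(0)
ctrl.movel(tp(-104,0,165),150,rotation=tq(90))
print(ctrl.movel(tp(-104,0,144),15,force_limit=18)); st("press")
ctrl.movel(tp(-104,0,220)); ctrl.command_gripper(0.45)
ctrl.movel(tp(-125,-52,210),150,rotation=tq(0))
print(ctrl.movel(tp(-125,-52,128),80,force_limit=10)); st("dn")
ctrl.command_gripper(0,8); st("grip")
arc(np.linspace(1.57,0,7)[1:]); st("arc")
print(ctrl.movel(tp(-158,-88,128),20,force_limit=10)); st("end")
ctrl.command_gripper(0.45); ctrl.movel(tp(-158,-85,220))
ctrl.move_pose(tp(-110,-60,280),tq(0))
im=pic("wrist","w10")
print(proj(im,T2W(T,np.array([[-158,-85,158],[-126,97,143],[-45,-186,140]]))).round(1).tolist())
E
```

```text
True
press t 107.1 F [-2.5  0.4  8. ] op 0.007 tcp [-103.9   -0.   151.1]
False
dn t 111.4 F [ 0.3 -0.5  1.2] op 0.454 tcp [-124.8  -52.1  128.4]
grip t 111.9 F [-0.6  4.7  1.7] op 0.176 tcp [-125.   -51.6  128.1]
arc t 113.6 F [-6.4  4.2  4. ] op 0.175 tcp [-159.8  -84.   127.3]
True
end t 113.8 F [0.5 6.6 5.7] op 0.174 tcp [-160.2  -84.1  127.1]
[[353.3, 295.8], [141.6, 250.8], [478.6, 155.0]]
```

View pics/w10.png

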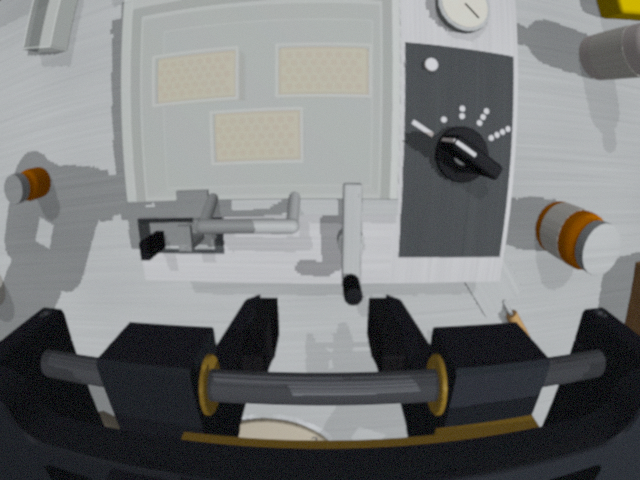

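The latch lies straight over the lid edge (arm at px 351, rows 185–290). The lid top contact was at 151.1 mm, so the lid is shut. Last, the selector goes to three dots.

```bash
python3 - <<'E'
from h import *
ctrl.command_gripper(0.6)
ctrl.move_pose(tp(-45,-184,200),tq(60))
print(ctrl.movel(tp(-45,-184,111),60,force_limit=10)); ctrl.command_gripper(0,25); st("g")
for d in(40,20,0,-15,-30): ctrl.movel(tp(-45,-184,111),rotation=tq(d)); st(d)
ctrl.wait(.2); ctrl.command_gripper(0.6); ctrl.wait(.3)
ctrl.movel(tp(-45,-184,210)); ctrl.wait(.2)
ctrl.move_pose(tp(-110,-120,260),tq(0))
im=pic("wrist","w11"); cv2.imwrite("pics/w11c.png",cv2.resize(im["color"][60:320,200:600,::-1],None,fx=2,fy=2))
E
```

```text
False
g t 119.4 F [-4.8  2.1  4. ] op 0.152 tcp [ -45.9 -183.5  111. ]
40 t 119.9 F [-3.7  0.3  2.1] op 0.16 tcp [ -45.4 -184.   111. ]
20 t 120.4 F [-1.9 -2.8 -0.7] op 0.157 tcp [ -45.  -184.4  111. ]
0 t 120.9 F [-3.5 -6.3 -1.5] op 0.155 tcp [ -44.9 -185.1  111. ]
-15 t 121.3 F [-3.2 -9.6 -0.9] op 0.156 tcp [ -44.8 -185.6  111.1]
-30 t 121.7 F [ -5.3 -12.   -1.4] op 0.155 tcp [ -45.1 -186.   111.1]
```

View pics/w11c.png

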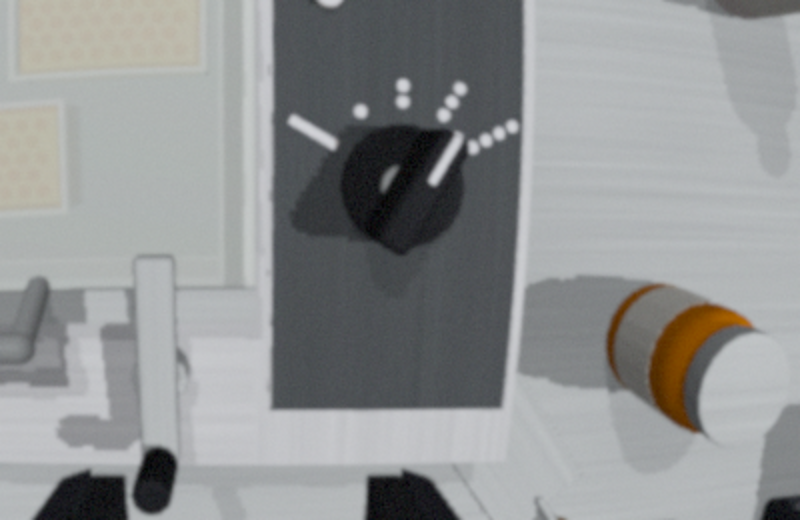

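The bar is parallel to the three-dot row, so it is on the mark. The latch is on and the robot is clear.

```bash
python3 - <<'E'
from station import ctrl
print(ctrl.job_done())
E
```

```text
the job is handed in; nothing more can be done
None
```

The job is handed in: all three packs are flat in the chamber, the lid is shut with the catch home, the latch is over it and the selector is at three dots; no verdict came back.

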